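Set the bench length stop four clicks out and hold it

ROBOT

A 6-joint arm with a two-finger parallel gripper is mounted at the origin on a cart in front of the work surface, level with it; the furniture and walls round the work are solid. World frame = base frame: x ahead of the robot, y to its left, z up, the work surface at z = 0. Lengths are in mm, angles in rad, forces in N, time in s.
With the tool pointing down it reaches from about 350 to 850 mm from the base axis. Payload 8.1 kg.
Tool frame: the origin (TCP) lies midway between the tips of the shut fingers; the grasp point (between the pads) lies 19 mm behind it; z points along the fingers, y is the line along which they close (so a half turn about z gives the same grasp; the last joint's range is limited). The gripper opens to 93 mm and grips with 3 to 60 N. Pads are 15 mm wide; open, the fingers measure 128 mm over their backs; the gripper's body (75 mm by 188 mm) begins 65 mm behind the grasp point.
Start: joints at [1.124, 0.13, 1.488, -0, 1.523, -0.085], TCP at [212.354, 561.169, 218.635] pointing down, gripper open.
Joint ranges: [-2.96, 2.96], [-0.89, 2.26], [0.02, 2.5], [-1.34, 4.48], [0, 2.73], [-2.66, 2.66]. Speed limits (rad/s): [2.39, 2.39, 2.79, 3.14, 3.14, 3.14].

INTERFACE

Orientations are given as a unit quaternion [x, y, z, w].
In Python, from rig import robot gives the robot as it stands. The module is installed in compiled form; this text tells all that it offers.
- The arm moves only by the tool send_rows, never from a script. Its argument "steps" is one flat list of numbers, 6 for each row, row after row: the shift along the tool's x, y, z in cm, then the turn, a rotation vector about the tool's x, y, z in degrees. A call has 1 to 8 rows; each row is the pose to reach, as a shift and turn from the pose commanded when the call began, along the tool's axes at that moment; what a row does not reach only later rows make up. A row lasts 1/12 s, in which the tool goes at most 41.7 mm and 7.16 degrees, less where a joint would pass 70% of its speed; a pose out of reach is approached as far as the arm can. A call with a gripper value outside its range is refused whole. "hand" is the opening, from 0 (shut) to 1 (fully open), set as the call begins (left out, the last holds). The fingers move at their own pace and stop on an object; "force" is the grip in N (left out, the last holds). Time passes only in rows, so rows that repeat a pose let the fingers close. It gives the time, the measured TCP pose, the force, the opening and the grip force at its end, in the units of the state.
- robot.get_state(): the state, without advancing time (a new reading comes with each control period).
- robot.camera(name): name is "scene" or "top"; returns a dict with "color" (384x512x3 uint8, blue, green, red), "range_z" (384x512 float32, mm along the optical axis (not along the pixel's ray), 0 where there is no reading), "fov_y" (degrees; the focal length in pixels is half the picture's height over the tangent of half this angle, whatever the lens; pixels are square), "cx", "cy" (the principal point, pixels), "R" (3x3) and "t" (3): a world point X has camera coordinates R X + t. Camera axes: x right, y down, z forward; pixel columns grow to the right and rows downward; lengths in mm; the calibration is good to about 2 mm. A picture is of the moment at which its call begins.
- robot.sign_off(): hands the job in; it is judged then, once.
The state is a dict: "time_s": time; "qpos": joint angles; "qd": joint speeds; "joint_efforts": joint torques, N m; "eef_pos": TCP position; "tcp_rot": TCP orientation; "wrist_force": force on the tool from outside, world axes, zero at the start; "moment": the same for the moment, N m; "gripper_width": finger opening in mm; "finger_force": force on a finger pad.
Only numpy, scipy, OpenCV 4.12 (cv2) and the standard library are available. Lean on these libraries where they do the work, as an engineer would, in place of code of your own. Each camera call takes 0.05 s, during which the arm holds its last target. There are 200 camera calls.

TASK

Fold the stiff cover of the bench length stop up by its rod handle until it stands upright, and leave it standing there. Then take the black knob of the lever under it and draw the lever to the right, away from its stop, until you have felt exactly four clicks and no more. The lever springs back if it is let go, so finish while still holding it at the fourth click, so that I can nip up the lock screw; leave the other things on the bench alone.

Things in the scene. Friction and masses are not known exactly. Their poses are not given: they have to be found in the camera images.
- cover (a joint): Angle of the flat grey sheet-metal cover, 162 x 172 mm, over the lever: 0 level (closed), 1.57 upright; it can go on to 2.3. Hinged along its far edge, it opens upward and away from the robot. The hinge is stiff (0.28 N m, about 2 N at the handle): the cover stays where it is left. It may start raised up to 0.45.
- cover_handle (a point): Middle of the free part (56 mm long) of the cover's round steel rod handle, 12 mm across, which sticks out sideways from the cover's right edge near its free edge, parallel to the hinge (point y axis), in the cover's plane, 140 mm from the hinge axis. With the cover closed it is 97 mm above the bench; nothing is beneath or beside it.
- cover_hinge (a point): Point on the hinge axis of the cover, half-way along it, fixed to the unit, 97 mm above the bench. Its axes are those of the unit: x away from the robot across the unit, y to the left along the hinge axis, z up.
- knob (a point): Centre of the black upright knob on the lever's end: a cylinder 16 mm across, sides from 46 to 78 mm above the bench, top at 82 mm; the lever below it has its top at 34 mm. It is 100 mm from the lever's pivot and can be reached from above only with the cover up (closed, the cover is 13 mm above it). Site x axis: outward along the lever.
- lever_pivot (a point): Point on the lever's vertical pivot axis at the height of the knob's centre (66 mm), fixed to the unit; axes as cover_hinge. It is 53 mm nearer the robot than the hinge, in the unit's middle, over a round steel cap 128 mm across, top at 44 mm (boss 49 mm). The grey base plate is 170 x 180 x 12 mm.
- lever (a joint): Angle of the lever, growing anticlockwise seen from above: it points toward the robot, at 0 (its stop, where a spring keeps it) 0.40 rad to the left of straight toward the robot, and the knob goes to the right. End stop 1.5. The return spring takes 4 N at the knob at first, 6 N at the fourth click. Let go, it runs back to its stop: the clicks do not lock it.
- click_ring: Ring under the cap, on the pivot axis, set at another turn each time. A spring roller on the lever runs on a smooth land, then over pins 0.20 rad apart (first at lever 0.1 to 0.38). Past a pin the pull falls by about 2.5 N, then jumps up by 5 N as the roller seats in the notch 0.10 rad on: a click. x axis: where the lever points seated at the fourth click; y: the way it is drawn.
- ground_bar_mid (a point): Centre of a bright steel flat bar, 24 x 185 x 8 mm, lying across in front of the unit; a bystander, to be left alone.
- nut_1_mid (a point): Centre of a dark steel nut, 24 x 27 x 19 mm, lying to the left of the unit; a bystander.
- oil_can: Green oil can with a long spout, 68 x 85 x 176 mm, origin under its middle, standing to the right; a bystander.
- scriber_tin: Yellow tin with scribers in it, 69 x 69 x 128 mm, origin under its middle, standing to the left at the back; a bystander.
- try_square: Try square, 95 x 166 x 16 mm, origin under its middle, lying flat at the left at the back; a bystander.
- whetstone: Grey whetstone, 50 x 150 x 24 mm, origin under its middle, lying to the right; a bystander.

How it is judged (in metres and radians):
On the way, in this order (a step that is already met when the one before it is completed fails the run):
1. the cover stands upright, within 10 degrees, by itself, the lever still at its stop (value of joint cover between 1.396 and 1.745 rad and contact force between each of the arm, the fingers and cover below 0.1 N and value of joint lever below 0.1 rad), for 0.3 s.
2. the fingers have drawn the lever past the second click (y of knob in the frame of click_ring above -0.045 m and contact force between the fingers and lever above 0.5 N).
At the end, for the whole second after the job is handed in: The fingers hold the lever still at its fourth click (within 9.5 mm at the knob of the fourth notch, which is between the fourth and fifth pins; fingers pressing on the lever with more than 0.5 N), and the cover stands upright within 10 degrees (value of joint cover between 1.396 and 1.745 rad and y of knob in the frame of click_ring between -0.0095 and 0.0095 m and contact force between the fingers and lever above 0.5 N and velocity of joint lever between -0.1 and 0.1 rad/s); the arm keeps its last pose, push and grip.
It fails at once if the lever is drawn past a fifth click (more than 14 mm at the knob beyond the fourth notch) (y of knob in the frame of click_ring above 0.014 m).
It fails at once if a bystander on the bench is moved by more than 25 mm (distance of any of ground_bar_mid, nut_1_mid, oil_can, scriber_tin, try_square, whetstone from where it was at the start of the episode above 0.025 m).
It also fails if it takes over 70 s, if anything falls off the work surface, if the arm or the gripper's body presses on something with over 40 N, if the wrist force passes 120 N, or if a joint passes its speed limit or range.

## Working session

There is one attempt and no reset: what is moved stays moved. The work goes in short steps, Python scripts to look and compute and a tool call to move; the robot and the scene stay as the last step left them, time stands still between calls to the robot, and variables do not carry over. Pictures are saved under pics/ and viewed, at most 10 in all, crops included, and the job is handed in when it is done.

Besides the shell and the picture viewer there is one more tool, called after "Request:" as a command line: name --argument value ..., lists and objects as JSON in quotes. send_rows: Moves the arm, as the interface text tells. Its arguments: {"type":"object","properties":{"steps":{"type":"array","items":{"type":"number"}},"hand":{"type":"number"},"force":{"type":"number"}},"required":["steps"]}

```bash
mkdir -p pics; cat > h.py <<'E'
import numpy as np, cv2
from rig import robot
def cam(n):
    c=robot.camera(n); c['f']=c['color'].shape[0]/2/np.tan(np.radians(c['fov_y'])/2)
    c['R']=np.array(c['R']);c['t']=np.array(c['t']); return c
def pts(c):
    z=c['range_z']; v,u=np.mgrid[:z.shape[0],:z.shape[1]]
    P=np.stack([(u-c['cx'])/c['f']*z,(v-c['cy'])/c['f']*z,z],-1)
    return (P-c['t'])@c['R']
def ray(c,u,v,h):
    o=-c['R'].T@c['t']; d=c['R'].T@np.array([(u-c['cx'])/c['f'],(v-c['cy'])/c['f'],1]); return o+d*(h-o[2])/d[2]
E
python3 - <<'E'
from h import *
a=cam('scene');b=cam('top')
for n,c in(('s',a),('t',b)):
    cv2.imwrite(f'pics/{n}1.png',c['color']); print(n,c['f'],-c['R'].T@c['t'],c['R'][2])
    np.savez(f'{n}1.npz',**{k:c[k] for k in('color','range_z','f','cx','cy','R','t')})
print(robot.get_state())
E
```

```text
s 469.62635812048177 [1407.63269467 -611.17361906  626.743051  ] [-0.71214517  0.56074176 -0.42239548]
t 460.3670833383575 [ 254.70520701  112.47626227 1425.20887631] [ 0.19282814 -0.02274074 -0.98096899]
{'time_s': 0.1, 'qpos': array([ 1.12361530e+00,  1.31100878e-01,  1.48916751e+00,  4.12561398e-06,
        1.52300320e+00, -8.54083644e-02]), 'qd': array([-0.00026983, -0.00093231, -0.00198736,  0.00098988, -0.00031962,
       -0.00030734]), 'joint_efforts': array([ 9.65387226e-04, -5.61344719e+01, -4.93091369e+01,  7.69738876e-02,
        2.92372657e-02, -5.09441986e-05]), 'eef_pos': array([212.11816293, 560.70256016, 217.68482459]), 'tcp_rot': array([ 1.79901551e-01,  9.83684262e-01, -8.09338053e-04, -2.22901288e-04]), 'wrist_force': array([-0.11674675,  0.03017143, -0.56288488]), 'moment': array([ 0.02352408, -0.0374623 ,  0.03408921]), 'finger_force': 0.0, 'gripper_width': 93.0536235107358}
```

View pics/s1.png

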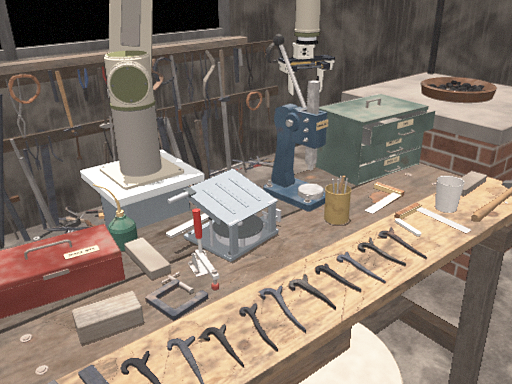

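View pics/t1.png

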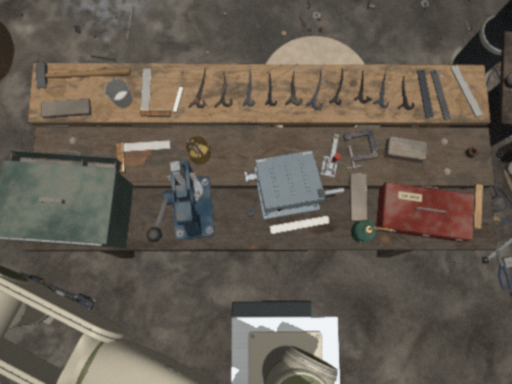

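The scene view shows the unit with its louvred cover at about (235,205). The top view has the cover at (288,183), its rod handle at (335,190), the ground bar at (300,225) and a red-handled clamp at (332,155). Next I'll measure the cover and handle.

```bash
python3 - <<'E'
from h import *
L=lambda n:dict(np.load(n+'1.npz'))
t=L('t');P=pts(t)
np.set_printoptions(precision=1,suppress=True)
for (u,v) in [(256,162),(317,152),(325,192),(262,217),(290,185),(328,191),(335,190),(342,188),(250,176),(300,225),(325,172)]:
    print(u,v,P[v,u])
m=np.zeros(P.shape[:2],bool); m[158:208,264:316]=1
Q=P[m]; Q=Q[(Q[:,2]>60)]; c=Q.mean(0); n=np.linalg.svd(Q-c,full_matrices=False)[2][2]; n*=np.sign(n[2]); print('plane',c,n,np.degrees(np.arccos(n[2])),len(Q), abs((Q-c)@n).mean())
cv2.imwrite('pics/t1c.png',cv2.resize(t['color'][120:245,225:380],None,fx=5,fy=4.8,interpolation=cv2.INTER_CUBIC)[:600,:790])
s=L('s');S=pts(s)
Q=S[(S[...,2]>25)&(S[...,2]<250)&(S[...,0]>330)&(S[...,0]<640)&(S[...,1]>-200)&(S[...,1]<170)]
d=(Q-c)@n; Q2=Q[abs(d)<6]; print('scene pts on plane',len(Q2),Q2.min(0),Q2.max(0))
E
```

```text
256 162 [629.4  82.7  -1.9]
317 152 [ 662.3 -113.8   -0.4]
325 192 [ 503.7 -110.7  140.7]
262 217 [452.   64.9  -2. ]
290 185 [526.8 -12.3 128.2]
328 191 [ 506.4 -119.2  141.9]
335 190 [ 508.1 -138.1  148. ]
342 188 [ 514.  -158.5  147. ]
250 176 [576.3 102.3  29.5]
300 225 [425.  -52.1  10.8]
325 172 [ 593.  -135.2   12.5]
plane [537.8  -9.4 127.1] [0.9 0.2 0.3] 70.70726149528225 2500 32.07300455594348
scene pts on plane 412 [ 514.6 -166.3   25.7] [615.7  70.8 129.6]
```

View pics/t1c.png

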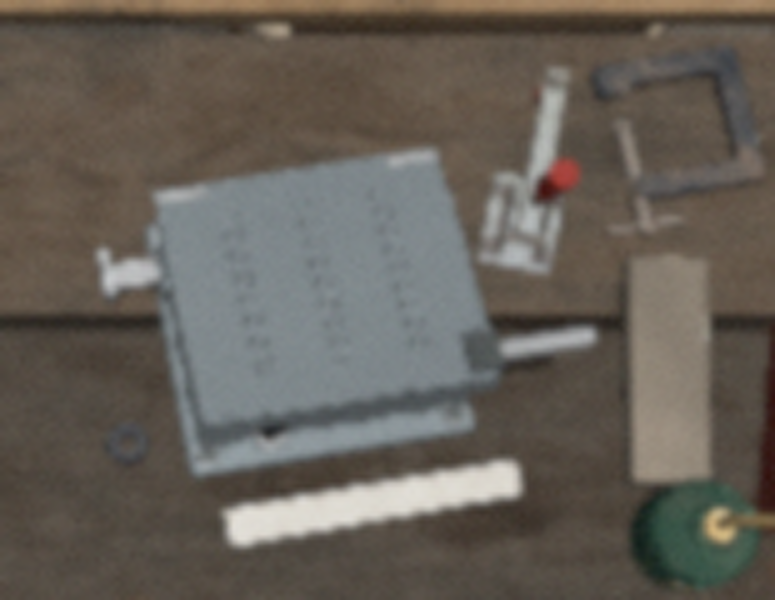

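The crop shows the cover raised a little. Its rod runs from about (500,345) to (595,335) in crop pixels, clear of the whetstone at (670,370), and a small clamp sits at (530,210). I'll do a robust fit next.

```bash
python3 - <<'E'
from h import *
np.set_printoptions(precision=2,suppress=True)
t=dict(np.load('t1.npz'));P=pts(t)
m=np.zeros(P.shape[:2],bool); m[150:215,250:325]=1
Q0=P[m]; Q=Q0[(Q0[:,2]>80)&(Q0[:,2]<170)]
for i in range(5):
    c=np.median(Q,0) if i==0 else Q.mean(0); n=np.linalg.svd(Q-c,full_matrices=False)[2][2]; n*=np.sign(n[2])
    Q=Q0[abs((Q0-c)@n)<(10 if i<2 else 5)]
print(c,n,len(Q),'angle',np.arccos(n[2]),'yaw of normal tilt',np.degrees(np.arctan2(-n[1],-n[0])))
D=abs((P-c)@n); mk=((D<6)&m).astype(np.uint8)
k,_=cv2.findContours(mk,0,2); k=max(k,key=cv2.contourArea); r=cv2.minAreaRect(k)
ap=cv2.approxPolyDP(k,5,True)[:,0]; print(ap.tolist())
o=-t['R'].T@t['t']
def onp(u,v,off=0):
    d=t['R'].T@np.array([(u-t['cx'])/t['f'],(v-t['cy'])/t['f'],1]); return o+d*((c+off*n-o)@n)/(d@n)
for p in ap: print(p,onp(*p))
A=lambda x,y:(225+x/5,120+y/4.8)
for x,y in [(155,190),(437,150),(497,375),(212,428),(500,345),(595,335)]: print('crop',x,y,onp(*A(x,y)))
for x,y in [(195,470),(473,425)]: print('base',ray(t,*A(x,y),12))
for x,y in [(560,165),(235,530),(515,475),(635,260),(525,215)]: print('misc',ray(t,*A(x,y),5), P[int(A(x,y)[1]),int(A(x,y)[0])])
E
```

```text
[546.39 -11.32 120.58] [0.27 0.05 0.96] 2835 angle 0.28271953455315724 yaw of normal tilt -169.77496470998767
[[311, 150], [256, 160], [266, 208], [324, 198]]
[311 150] [640.59 -80.46  97.22]
[256 160] [609.43  84.79  97.61]
[266 208] [457.63  58.21 142.38]
[324 198] [ 485.96 -106.89  142.79]
crop 155 190 [610.82  84.77  97.21]
crop 437 150 [636.29 -84.35  98.65]
crop 497 375 [ 485.57 -107.99  142.96]
crop 212 428 [454.1   54.34 143.58]
crop 500 345 [ 504.68 -111.24  137.66]
crop 595 335 [ 510.46 -165.81  138.82]
base [447.22  59.17  12.  ]
base [ 476.2  -114.39   12.  ]
misc [ 652.91 -177.08    5.  ] [ 614.84 -148.63  144.77]
misc [409.13  34.46   5.  ] [409.32  35.    15.04]
misc [ 444.39 -140.75    5.  ] [ 446.16 -139.22   14.17]
misc [ 587.73 -222.47    5.  ] [ 582.58 -216.77   29.27]
misc [ 618.47 -153.3     5.  ] [ 612.83 -147.41   36.96]
```

```bash
cat >> h.py <<'E'
from scipy.spatial.transform import Rotation as Ro
def plan(p,yaw,cur=None):
    "tool-frame shift (cm) and turn (deg) from the current pose to world p (TCP), tool down, tool y at yaw deg"
    s=robot.get_state(); R0=Ro.from_quat(s['tcp_rot']).as_matrix() if cur is None else cur[1]
    p0=s['eef_pos'] if cur is None else cur[0]
    a=np.radians(yaw); y=np.array([np.cos(a),np.sin(a),0]); z=np.array([0,0,-1.]); R=np.c_[np.cross(y,z),y,z]
    return np.r_[R0.T@(np.array(p)-p0)/10, np.degrees(Ro.from_matrix(R0.T@R).as_rotvec())]
E
python3 - <<'E'
from h import *
np.set_printoptions(precision=2,suppress=True)
t=dict(np.load('t1.npz'));P=pts(t)
q=(P[...,2]>120)&(P[...,1]>60)&(P[...,1]<700)&(P[...,0]>340)
v,u=np.where(q)
for y in range(60,700,60):
    k=q&(P[...,1]>=y)&(P[...,1]<y+60)
    if k.any(): print(y,P[k][:,0].min(),P[k][:,0].max(),P[k][:,2].max())
print(plan([330,200,330],40)); print(plan([507,-138,250],10))
E
```

```text
60 457.7154293577092 548.6638360188493 140.82016408437792
180 471.3738273019432 490.0534442968903 250.31169490635418
240 343.84389260194104 665.5223853745903 453.29671812890217
300 340.0047582970539 542.4090125389044 458.70054601064624
420 354.98769380200895 591.7178983423108 217.70571696441866
480 352.4691864831878 595.1637048176 218.4293383107074
540 355.1598120606329 618.7575471520315 237.70754942467198
600 360.48955943364786 622.3763455646961 239.12792571769495
660 363.56503253763793 607.0412065395582 218.5735655777493
[-23.79 -29.58 -11.19  -0.1    0.02  29.27]
[-52.31 -54.92  -3.15  -0.09   0.04  59.27]
```

```bash
python3 - <<'E'
from h import *
np.set_printoptions(precision=1,suppress=True)
s=robot.get_state(); R=Ro.from_quat(s['tcp_rot']).as_matrix(); p=s['eef_pos']
c1=(np.array([220,300,260.]),R)
print(plan([220,300,260],69.3)); 
print(plan([380,60,260],69.3,c1))
print(plan([380,60,260],10,c1))
E
```

```text
[-10.  -24.1  -4.2  -0.1  -0.   -0. ]
[-23.5 -16.8   0.   -0.1  -0.   -0. ]
[-23.5 -16.8   0.   -0.1   0.   59.3]
```

Request:
send_rows --steps '[-10,-24.1,-4.2,0,0,0,-10,-24.1,-4.2,0,0,0,-10,-24.1,-4.2,0,0,0,-10,-24.1,-4.2,0,0,0,-10,-24.1,-4.2,0,0,0,-10,-24.1,-4.2,0,0,0,-10,-24.1,-4.2,0,0,0,-10,-24.1,-4.2,0,0,0]' --hand 0.6 --force 10

```text
time_s: 0.77
eef_pos: [221.0, 298.3, 261.5]
tcp_rot: [0.181, 0.983, 0.001, 0.001]
wrist_force: [-0.2, 0.2, -0.6]
gripper_width: 56.1
finger_force: 0.0
```

Request:
send_rows --steps '[-23.5,-16.8,0,0,0,59.3,-23.5,-16.8,0,0,0,59.3,-23.5,-16.8,0,0,0,59.3,-23.5,-16.8,0,0,0,59.3,-23.5,-16.8,0,0,0,59.3,-23.5,-16.8,0,0,0,59.3,-23.5,-16.8,0,0,0,59.3,-23.5,-16.8,0,0,0,59.3]'

```text
time_s: 1.43
eef_pos: [383.6, 55.2, 259.7]
tcp_rot: [0.634, 0.773, -0.001, 0.0]
wrist_force: [0.8, 1.3, 0.8]
gripper_width: 56.0
finger_force: 0.0
```

```bash
python3 - <<'E'
from h import *
np.set_printoptions(precision=1,suppress=True)
s=robot.get_state();print(s['eef_pos'],s['tcp_rot'],s['time_s'],s['wrist_force'],s['qpos'])
print(plan([507,-138,220],10))
E
```

```text
[383.6  55.2 259.7] [ 0.6  0.8 -0.   0. ] 1.4333 [0.8 1.3 0.8] [ 0.  -0.5  2.  -0.   1.7 -0.2]
[-21.3   8.3   4.   -0.    0.1   1.3]
```

Request:
send_rows --steps '[-21.3,8.3,4,0,0,1.3,-21.3,8.3,4,0,0,1.3,-21.3,8.3,4,0,0,1.3,-21.3,8.3,4,0,0,1.3,-21.3,8.3,4,0,0,1.3,-21.3,8.3,4,0,0,1.3,-21.3,8.3,4,0,0,1.3,-21.3,8.3,4,0,0,1.3]'

```text
time_s: 2.1
eef_pos: [506.5, -131.3, 218.7]
tcp_rot: [0.639, 0.769, -0.0, -0.002]
wrist_force: [0.1, 1.0, -0.6]
gripper_width: 55.8
finger_force: 0.0
```

```bash
python3 - <<'E'
from h import *
np.set_printoptions(precision=1,suppress=True)
s=robot.get_state();print(s['eef_pos'],s['tcp_rot'],s['time_s'],s['wrist_force'],s['qpos'])
a=cam('scene');S=pts(a)
cv2.imwrite('pics/s2.png',cv2.resize(a['color'][130:280,120:320],None,fx=4,fy=4,interpolation=cv2.INTER_CUBIC))
np.savez('s2.npz',**{k:a[k] for k in('color','range_z','f','cx','cy','R','t')})
E
```

```text
[ 506.5 -131.3  218.7] [ 0.6  0.8 -0.  -0. ] 2.1 [ 0.1  1.  -0.6] [-0.4 -0.1  1.7  0.   1.5 -0.5]
```

View pics/s2.png

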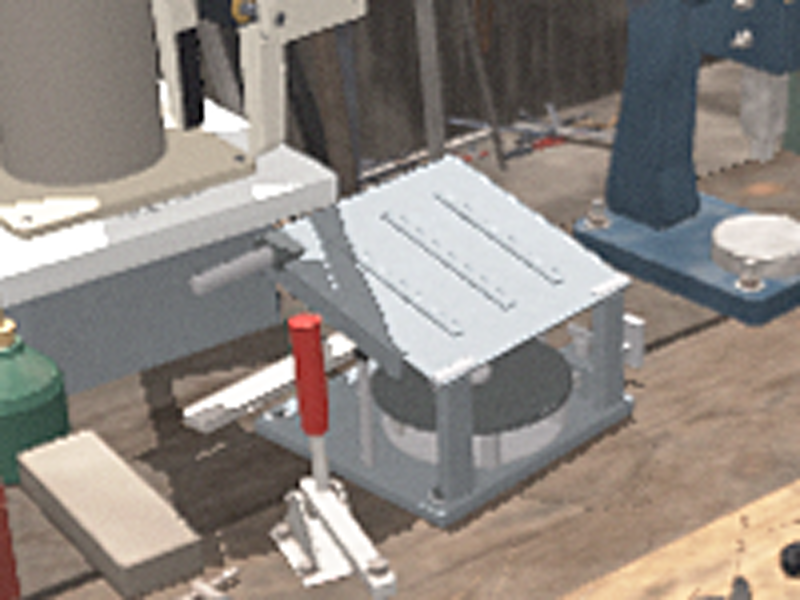

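The crop shows the rod from (195,285) to (265,255), free to grip. The two hinge posts are at the far corners and the cap is under the cover. I'll triangulate the rod ends from the two views.

```bash
python3 - <<'E'
from h import *
np.set_printoptions(precision=1,suppress=True)
s=dict(np.load('s2.npz'));t=dict(np.load('t1.npz'));S=pts(s)
def tri(us,ut):
    A=[];b=[]
    for c,(u,v) in((s,us),(t,ut)):
        K=np.array([[c['f'],0,c['cx']],[0,c['f'],c['cy']],[0,0,1]]);M=K@np.c_[c['R'],c['t']]
        for w,i in((u,0),(v,1)): r=M[i]-w*M[2]; A.append(r[:3]/c['f']);b.append(-r[3]/c['f'])
    return np.linalg.lstsq(np.array(A),np.array(b),rcond=None)[:2]
print('tip',tri((120+195/4,130+285/4),(225+595/5,120+335/4.8)))
print('root',tri((120+270/4,130+253/4),(225+500/5,120+345/4.8)))
print('hinge R',tri((120+440/4,130+378/4),(225+437/5,120+152/4.8)))
print('hinge L',tri((120+628/4,130+280/4),(225+157/5,120+192/4.8)))
for x,y in[(210,280),(230,272),(250,264)]:print(S[130+y//4,120+x//4])
E
```

```text
tip (array([ 511.2, -165.4,  137.1]), array([1.7]))
root (array([ 504.9, -110.5,  138.4]), array([0.9]))
hinge R (array([636.1, -82.5,  99.1]), array([9.]))
hinge L (array([609.6,  84. ,  98. ]), array([0.4]))
[ 515.8 -158.1  139.7]
[ 510.7 -142.   137.9]
[ 507.3 -126.5  137. ]
```

```bash
python3 - <<'E'
from h import *
np.set_printoptions(precision=2,suppress=True)
print(plan([508,-138,119],9.5))
E
```

```text
[-0.78  0.04 10.04 -0.1  -0.09  1.15]
```

Request:
send_rows --steps '[-0.8,0,3,0,0,1.1,-0.8,0,6,0,0,1.1,-0.8,0,8,0,0,1.1,-0.8,0,10,0,0,1.1,-0.8,0,10,0,0,1.1,-0.8,0,10,0,0,1.1]'

```text
time_s: 2.65
eef_pos: [507.0, -137.4, 120.1]
tcp_rot: [0.645, 0.764, -0.0, -0.001]
wrist_force: [0.3, 0.2, -0.8]
gripper_width: 55.8
finger_force: 0.0
```

Request:
send_rows --steps '[0,0,0,0,0,0,0,0,0,0,0,0,0,0,0,0,0,0,0,0,0,0,0,0,0,0,0,0,0,0,0,0,0,0,0,0,0,0,0,0,0,0,0,0,0,0,0,0]' --hand 0 --force 10

```text
time_s: 3.32
eef_pos: [508.0, -139.0, 120.7]
tcp_rot: [0.646, 0.764, 0.0, 0.0]
wrist_force: [0.9, 0.8, 0.9]
gripper_width: 11.3
finger_force: 10.0
```

```bash
python3 - <<'E'
from h import *
np.set_printoptions(precision=2,suppress=True)
s=robot.get_state();print(s['eef_pos'],s['wrist_force'],s['gripper_width'],s['finger_force'],s['time_s'])
# arc in tool axes: tool y=unit x, z down
a0=0.293
for a in np.r_[np.linspace(a0,1.57,9)[1:]]: print(a, 14*(np.cos(a0)-np.cos(a)), -14*(np.sin(a)-np.sin(a0)))
print(Ro.from_quat(s['tcp_rot']).as_matrix())
E
```

```text
[ 507.96 -139.01  120.74] [0.89 0.84 0.88] 11.308987774428989 10.001575201749802 3.3167
0.452625 0.8131128769810851 -2.0790285713933963
0.61225 1.9463460186145505 -4.002383712308892
0.7718750000000001 3.370885744500774 -5.721162034476859
0.9315 5.050511588726542 -7.191661736888047
1.0911250000000001 6.942517244453083 -8.376493771431893
1.25075 8.99879641803652 -9.245532499952976
1.410375 11.167065983663365 -9.776681671239993
1.57 13.392195338469193 -9.95643624215246
[[-0.17  0.99  0.  ]
 [ 0.99  0.17 -0.  ]
 [-0.    0.   -1.  ]]
```

Request:
send_rows --steps '[0,0.38,-1.05,0,0,0,0,0.81,-2.08,0,0,0,0,1.35,-3.06,0,0,0,0,1.95,-4.0,0,0,0,0,2.63,-4.89,0,0,0,0,3.37,-5.72,0,0,0,0,4.19,-6.48,0,0,0,0,5.05,-7.19,0,0,0]'

```text
time_s: 3.98
eef_pos: [556.2, -130.9, 195.0]
tcp_rot: [0.646, 0.764, -0.002, -0.001]
wrist_force: [-13.1, -1.2, 10.6]
gripper_width: 11.4
finger_force: 10.0
```

```bash
python3 - <<'E'
from h import *
np.set_printoptions(precision=2,suppress=True)
s=robot.get_state();print(s['eef_pos'],s['wrist_force'],s['moment'],s['gripper_width'],s['finger_force'],s['time_s'])
c=cam('top');P=pts(c)
cv2.imwrite('pics/t2.png',cv2.resize(c['color'][110:245,225:385],None,fx=4.4,fy=4.4,interpolation=cv2.INTER_CUBIC))
E
```

```text
[ 556.24 -130.88  195.02] [-13.09  -1.17  10.64] [-0.3   2.5   0.02] 11.426035992852356 9.999359473586082 3.9833
```

Request:
send_rows --steps '[0,0,0,0,0,0,0,0,0,0,0,0,0,0,0,0,0,0]'

```text
time_s: 4.28
eef_pos: [558.2, -130.8, 196.1]
tcp_rot: [0.646, 0.764, 0.0, 0.001]
wrist_force: [-9.5, 0.5, 13.2]
gripper_width: 11.2
finger_force: 10.0
```

View pics/t2.png

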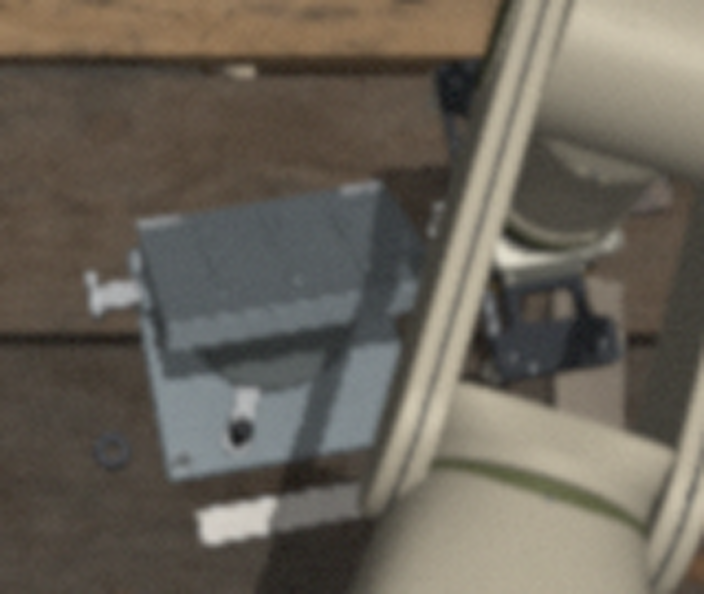

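The crop shows the cover lifting, with the knob already visible at (240,432) in crop pixels. The wrist force is radially outward, so I'll widen the rest of the arc by a few mm.

Request:
send_rows --steps '[0,-0.2,-0.35,0,0,0,0,0.75,-1.0,0,0,0,0,1.7,-1.55,0,0,0,0,2.7,-2.0,0,0,0,0,3.8,-2.4,0,0,0,0,3.8,-2.4,0,0,0,0,3.8,-2.4,0,0,0]'

```text
time_s: 4.87
eef_pos: [596.4, -124.0, 218.8]
tcp_rot: [0.645, 0.764, 0.001, 0.001]
wrist_force: [-0.8, 0.4, 6.4]
gripper_width: 11.4
finger_force: 10.0
```

```bash
python3 - <<'E'
from h import *
np.set_printoptions(precision=2,suppress=True)
c=cam('scene');P=pts(c)
cv2.imwrite('pics/s3.png',cv2.resize(c['color'][120:270,130:330],None,fx=4,fy=4,interpolation=cv2.INTER_CUBIC))
yu=np.array([-.165,.986,0]);xu=np.array([.986,.165,0])
o=np.array([623,1,97.])
d=P-o; X=d@xu;Y=d@yu;Z=d[...,2]
k=(abs(Y)<70)&(X>-140)&(X<20)&(Z>10)&(Z<170)
Q=np.c_[X[k],Z[k]]; print(len(Q))
A=np.polyfit(Q[:,1],Q[:,0],1); 
for i in range(5):
    r=Q[:,0]-np.polyval(A,Q[:,1]); A=np.polyfit(Q[abs(r)<8,1],Q[abs(r)<8,0],1)
print('x at z0, slope',A[1],A[0],'angle',np.pi/2-np.arctan(-A[0]), Q[abs(r)<8].max(0),(abs(r)<8).sum())
print(robot.get_state()['wrist_force'])
E
```

```text
2732
x at z0, slope -2.5277744256915686 -0.3380971782897884 angle 1.2447644567905085 [ -3.11 151.1 ] 2700
[-0.74  0.97  6.69]
```

View pics/s3.png

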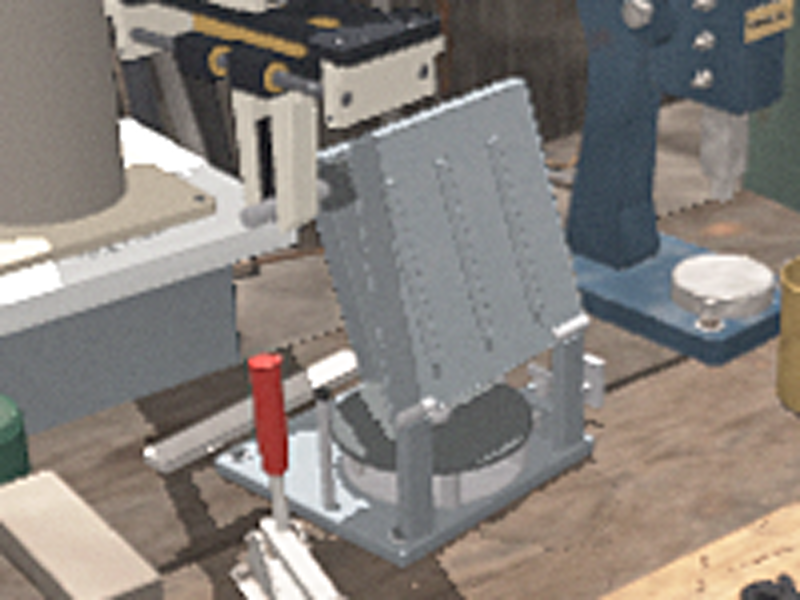

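The crop shows the cover steep, at about 1.245 rad by the fit, with the rod still between the pads but low in them. The last part is mainly a push along tool y.

Request:
send_rows --steps '[0,0.9,0,0,0,0,0,1.8,0,0,0,0,0,2.7,0,0,0,0,0,3.6,0,0,0,0,0,4.4,0,0,0,0,0,4.4,0,0,0,0,0,4.4,0,0,0,0]'

```text
time_s: 5.5
eef_pos: [641.0, -117.2, 220.6]
tcp_rot: [0.645, 0.764, 0.002, 0.003]
wrist_force: [1.9, -0.7, 10.3]
gripper_width: 12.0
finger_force: 10.0
```

```bash
cat >> h.py <<'E'
def cover():
    c=cam('scene');P=pts(c)
    yu=np.array([-.165,.986,0]);xu=np.array([.986,.165,0])
    d=P-np.array([623,1,97.]); X=d@xu;Y=d@yu;Z=d[...,2]
    k=(abs(Y)<70)&(X>-60)&(X<60)&(Z>10)&(Z<170)
    Q=np.c_[X[k],Z[k]]; A=np.polyfit(Q[:,1],Q[:,0],1)
    for i in range(5):
        r=Q[:,0]-np.polyval(A,Q[:,1]); g=abs(r)<8; A=np.polyfit(Q[g,1],Q[g,0],1)
    print('cover angle',np.pi/2+np.arctan(A[0]),'x0',A[1],g.sum()); return c
E
python3 -c "
from h import *
cover();s=robot.get_state();print(s['eef_pos'],s['wrist_force'],s['gripper_width'])"
```

```text
cover angle 1.5682481273627595 x0 -2.4849473969815348 2426
[ 640.88382804 -117.16968452  220.5510193 ] [ 2.14240571  0.23554526 10.87500963] 11.323911467110966
```

Request:
send_rows --steps '[0,0,0,0,0,0,0,0,0,0,0,0,0,0,0,0,0,0,0,0,0,0,0,0,0,0,0,0,0,0]' --hand 0.4

```text
time_s: 5.97
eef_pos: [638.1, -116.8, 216.0]
tcp_rot: [0.646, 0.764, -0.0, -0.0]
wrist_force: [-0.0, -0.6, 0.9]
gripper_width: 35.9
finger_force: 0.0
```

Request:
send_rows --steps '[0,0,-1,0,0,0,0,0,-3,0,0,0,0,0,-5,0,0,0,0,0,-8,0,0,0,0,0,-11,0,0,0,0,0,-11,0,0,0,0,0,-11,0,0,0,0,0,-11,0,0,0]'

```text
time_s: 6.63
eef_pos: [638.4, -116.9, 326.6]
tcp_rot: [0.646, 0.764, 0.0, 0.0]
wrist_force: [-0.0, -0.1, -0.1]
gripper_width: 36.9
finger_force: 0.0
```

```bash
python3 - <<'E'
from h import *
np.set_printoptions(precision=2,suppress=True)
c=cover();s=robot.get_state();print(s['eef_pos'],s['wrist_force'],s['gripper_width'],s['time_s'])
t=cam('top')
cv2.imwrite('pics/t3.png',cv2.resize(t['color'][130:245,225:365],None,fx=5,fy=5,interpolation=cv2.INTER_CUBIC))
np.savez('t3.npz',**{k:t[k] for k in('color','range_z','f','cx','cy','R','t')})
E
```

```text
cover angle 1.565769455634305 x0 -2.4101033741968356 2414
[ 638.   -116.76  325.42] [ 0.41 -0.94 -0.21] 37.0497739423251 6.6833
```

View pics/t3.png

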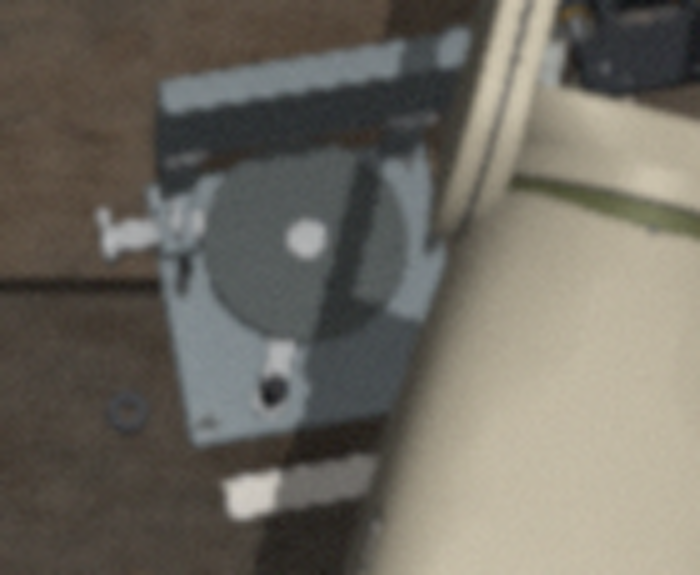

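The crop shows the pivot boss at (306,238), the knob at (273,390) and the lock screw at the left (125,233). The cover stands by itself. Next I'll locate the knob and pivot.

```bash
python3 - <<'E'
from h import *
np.set_printoptions(precision=1,suppress=True)
t=dict(np.load('t3.npz'));P=pts(t)
piv=ray(t,225+306/5,130+238/5,49)
im=t['color'][195:218,270:292].astype(int).sum(2)
m=(im<120).astype(np.uint8);n,l,st,ce=cv2.connectedComponentsWithStats(m);print(st.tolist(),ce+[270,195],im.min())
kn=ray(t,225+273/5,130+390/5,78)
v=kn[:2]-piv[:2];print(piv,kn,np.linalg.norm(v),np.degrees(np.arctan2(v[1],v[0]))%360)
print('hinge-derived pivot',np.array([623,1])-53*np.array([.986,.165]))
print(P[206:211,277:283,2])
print(robot.get_state()['qpos'])
E
```

```text
[[0, 0, 22, 23, 488], [8, 13, 2, 2, 3], [14, 20, 8, 3, 15]] [[280.3 205.7]
 [278.3 208.7]
 [288.1 216.5]] 97
[566.7  -8.7  49. ] [467.7  15.1  78. ] 101.75885118330743 166.48112641120593
hinge-derived pivot [570.7  -7.7]
[[35.3 79.2 82.6 85.6 87.8 76.3]
 [73.7 81.7 72.5 76.9 81.6 78.5]
 [64.8 76.3 83.9 80.6 81.  81.6]
 [57.3 74.  82.3 77.1 76.3 33.1]
 [35.5 51.  69.6 65.2 47.4 32.2]]
[-0.3  0.2  1.2  0.   1.7 -0.4]
```

```bash
python3 - <<'E'
from h import *
np.set_printoptions(precision=2,suppress=True)
print(plan([470.5,15.3,310],256.4))
E
```

```text
[ 15.8  -14.3    1.54  -0.16   0.09 113.17]
```

Request:
send_rows --steps '[15.8,-14.3,1.5,0,0,113,15.8,-14.3,1.5,0,0,113,15.8,-14.3,1.5,0,0,113,15.8,-14.3,1.5,0,0,113,15.8,-14.3,1.5,0,0,113,15.8,-14.3,1.5,0,0,113,15.8,-14.3,1.5,0,0,113,15.8,-14.3,1.5,0,0,113]' --hand 0.45

```text
time_s: 7.4
eef_pos: [469.8, 15.9, 310.3]
tcp_rot: [0.934, 0.358, -0.001, -0.0]
wrist_force: [-0.7, 0.1, -0.0]
gripper_width: 41.9
finger_force: 0.0
```

Request:
send_rows --steps '[0,0,0,0,0,58,0,0,0,0,0,58,0,0,0,0,0,58,0,0,0,0,0,58,0,0,0,0,0,58,0,0,0,0,0,58,0,0,0,0,0,58,0,0,0,0,0,58]'

```text
time_s: 8.07
eef_pos: [470.4, 15.2, 310.0]
tcp_rot: [0.991, -0.134, -0.001, 0.0]
wrist_force: [-0.1, 0.6, 0.1]
gripper_width: 42.1
finger_force: 0.0
```

```bash
python3 - <<'E'
from h import *
np.set_printoptions(precision=2,suppress=True)
s=robot.get_state();print(s['eef_pos'],s['qpos'],Ro.from_quat(s['tcp_rot']).as_matrix()[:,1])
print(plan([470.5,15.3,120],256.4))
E
```

```text
[470.39  15.17 309.98] [-0.08 -0.24  1.68 -0.    1.7   1.76] [-0.27 -0.96  0.  ]
[ 0.06 -0.03 19.    0.03  0.16 -1.77]
```

Request:
send_rows --steps '[0,0,4,0,0,-1.8,0,0,8,0,0,-1.8,0,0,12,0,0,-1.8,0,0,16,0,0,-1.8,0,0,20,0,0,-1.8,0,0,21,0,0,-1.8,0,0,21,0,0,-1.8,0,0,21,0,0,-1.8]'

```text
time_s: 8.73
eef_pos: [471.0, 15.1, 102.1]
tcp_rot: [0.993, -0.115, -0.001, 0.0]
wrist_force: [0.3, 0.1, 0.4]
gripper_width: 41.9
finger_force: 0.0
```

```bash
python3 - <<'E'
from h import *
np.set_printoptions(precision=2,suppress=True)
c=cover();s=robot.get_state();print(s['eef_pos'],s['wrist_force'])
cv2.imwrite('pics/s4.png',cv2.resize(c['color'][140:260,150:310],None,fx=5,fy=5,interpolation=cv2.INTER_CUBIC))
t=cam('top')
cv2.imwrite('pics/t4.png',cv2.resize(t['color'][130:245,225:365],None,fx=5,fy=5,interpolation=cv2.INTER_CUBIC))
E
```

```text
cover angle 1.566734010694341 x0 -2.4480382547448207 2423
[472.4   15.03 103.66] [-0.53 -0.29  1.26]
```

View pics/s4.png

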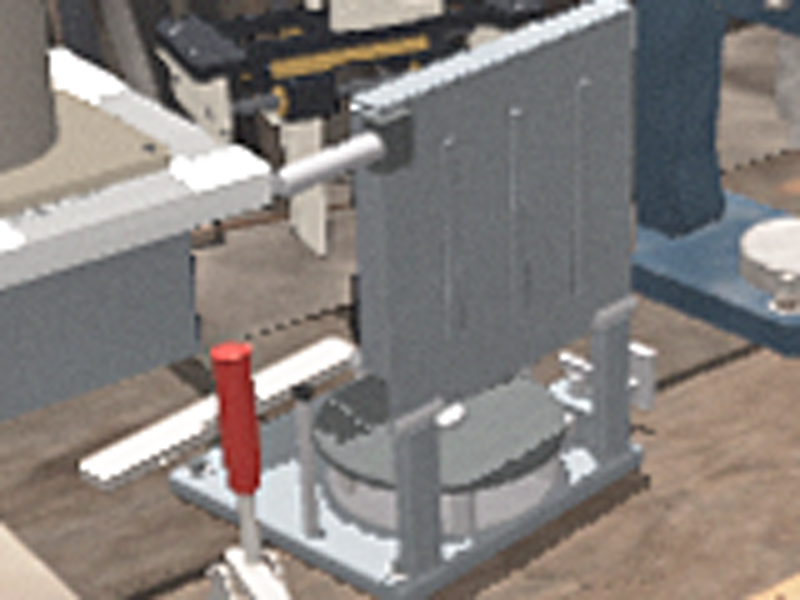

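The scene view shows the cover upright and undisturbed. The knob is hidden behind it, and a slim black-topped post stands at about (305,390). I'll check where that post is.

```bash
python3 - <<'E'
from h import *
np.set_printoptions(precision=1,suppress=True)
c=cam('scene');P=pts(c)
for x,y in[(303,388),(303,396),(307,430),(310,480),(312,520)]:print(P[140+y//5,150+x//5])
print(plan([470.5,15.3,45],256.4))
E
```

```text
[565.4 -88.1  91. ]
[570.5 -91.6  89. ]
[571.7 -90.8  70.1]
[570.8 -89.1  41.3]
[571.7 -91.   19.9]
[-0.3  0.   6.  -0.  -0.3  0.4]
```

View pics/t4.png

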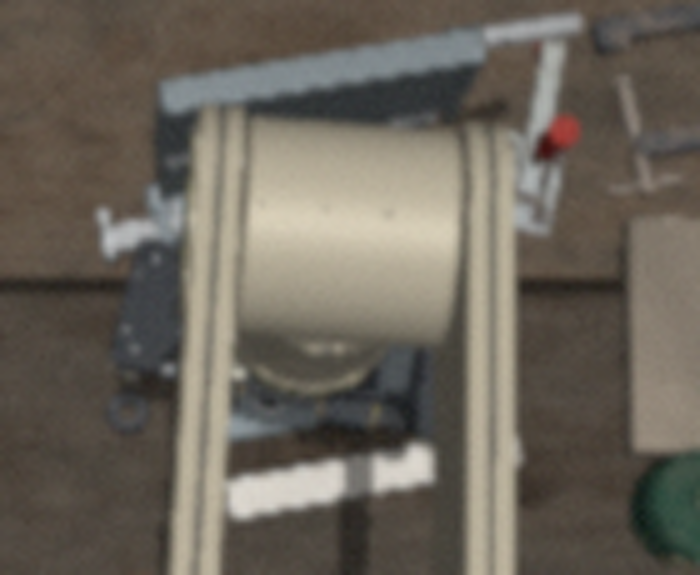

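```bash
python3 - <<'E'
from h import *
np.set_printoptions(precision=1,suppress=True)
t=cam('top');P=pts(t)
for x,y in[(350,125),(350,145),(350,180),(350,230),(220,115),(490,130),(350,330)]:print(P[130+y//5,225+x//5])
E
```

```text
[509.8  12.9 510.4]
[498.7  14.2 520. ]
[482.2  15.3 527.2]
[461.6  15.7 526.8]
[511.4  67.  519.6]
[506.6 -44.2 514.6]
[427.4  12.7 491.3]
```

Request:
send_rows --steps '[-0.1,0,2,0,0,0,-0.1,0,4,0,0,0,-0.1,0,6,0,0,0,-0.1,0,6,0,0,0,-0.1,0,6,0,0,0]'

```text
time_s: 9.35
eef_pos: [470.2, 15.3, 42.1]
tcp_rot: [0.993, -0.115, -0.0, 0.0]
wrist_force: [0.2, -0.5, -0.5]
gripper_width: 41.4
finger_force: 0.0
```

Request:
send_rows --steps '[0,0,0,0,0,0,0,0,0,0,0,0,0,0,0,0,0,0,0,0,0,0,0,0,0,0,0,0,0,0,0,0,0,0,0,0]' --hand 0 --force 20

```text
time_s: 9.85
eef_pos: [470.9, 15.2, 42.4]
tcp_rot: [0.993, -0.115, 0.001, 0.0]
wrist_force: [-1.5, -0.6, 5.5]
gripper_width: 15.7
finger_force: 20.0
```

Request:
send_rows --steps '[0,0,0,0,0,0,0,0,0,0,0,0,0,0,0,0,0,0,0,0,0,0,0,0]'

```text
time_s: 10.18
eef_pos: [470.9, 15.2, 42.4]
tcp_rot: [0.993, -0.115, 0.001, 0.0]
wrist_force: [-1.5, -0.1, 5.6]
gripper_width: 15.4
finger_force: 20.0
```

```bash
python3 - <<'E'
from h import *
np.set_printoptions(precision=2,suppress=True)
s=robot.get_state();print(s['eef_pos'],s['wrist_force'],s['moment'],s['gripper_width'],s['finger_force'],s['time_s'])
p=s['eef_pos'][:2]-[568,-8];print(np.hypot(*p),np.degrees(np.arctan2(p[1],p[0]))%360, Ro.from_quat(s['tcp_rot']).as_matrix()[:,1])
# arc of radius 100 in tool axes: start tangent=+y ; the x sign: 
R=Ro.from_quat(s['tcp_rot']).as_matrix();print('pivot dir in tool',R.T@np.r_[-p,0])
for d in range(0,125,5): 
    a=d/100; print(d,round(np.degrees(a),2),'x',round(10*(1-np.cos(a)),2),'y',round(10*np.sin(a),2))
E
```

```text
[470.88  15.25  42.42] [-1.55 -0.13  5.64] [-0.07  0.34 -0.01] 15.353928336427602 20.00072031514719 10.1833
99.86624410041077 166.53888734521433 [-0.23 -0.97 -0.  ]
pivot dir in tool [99.87  0.42  0.14]
0 0.0 x 0.0 y 0.0
5 2.86 x 0.01 y 0.5
10 5.73 x 0.05 y 1.0
15 8.59 x 0.11 y 1.49
20 11.46 x 0.2 y 1.99
25 14.32 x 0.31 y 2.47
30 17.19 x 0.45 y 2.96
35 20.05 x 0.61 y 3.43
40 22.92 x 0.79 y 3.89
45 25.78 x 1.0 y 4.35
50 28.65 x 1.22 y 4.79
55 31.51 x 1.47 y 5.23
60 34.38 x 1.75 y 5.65
65 37.24 x 2.04 y 6.05
70 40.11 x 2.35 y 6.44
75 42.97 x 2.68 y 6.82
80 45.84 x 3.03 y 7.17
85 48.7 x 3.4 y 7.51
90 51.57 x 3.78 y 7.83
95 54.43 x 4.18 y 8.13
100 57.3 x 4.6 y 8.41
105 60.16 x 5.02 y 8.67
110 63.03 x 5.46 y 8.91
115 65.89 x 5.92 y 9.13
120 68.75 x 6.38 y 9.32
```

Request:
send_rows --steps '[0,0.4,0,0,0,-2.3,0.03,0.75,0,0,0,-4.3,0.03,0.75,0,0,0,-4.3]'

```text
time_s: 10.43
eef_pos: [469.5, 8.2, 42.4]
tcp_rot: [0.997, -0.077, 0.001, -0.0]
wrist_force: [0.1, 1.7, 6.0]
gripper_width: 15.4
finger_force: 20.0
```

Request:
send_rows --steps '[0.003,0.25,0,0,0,-1.43,0.003,0.25,0,0,0,-1.43]'

```text
time_s: 10.6
eef_pos: [469.1, 5.9, 42.4]
tcp_rot: [0.998, -0.065, 0.001, -0.001]
wrist_force: [0.1, 2.0, 5.9]
gripper_width: 15.3
finger_force: 20.0
```

Request:
send_rows --steps '[0.003,0.25,0,0,0,-1.43,0.003,0.25,0,0,0,-1.43]'

```text
time_s: 10.77
eef_pos: [468.9, 3.4, 42.4]
tcp_rot: [0.999, -0.052, 0.001, -0.0]
wrist_force: [0.1, 2.8, 5.8]
gripper_width: 15.6
finger_force: 20.0
```

Request:
send_rows --steps '[0.003,0.25,0,0,0,-1.43,0.003,0.25,0,0,0,-1.43]'

```text
time_s: 10.93
eef_pos: [468.6, 0.9, 42.4]
tcp_rot: [0.999, -0.04, 0.001, -0.0]
wrist_force: [-1.1, 3.4, 5.0]
gripper_width: 15.5
finger_force: 20.0
```

Request:
send_rows --steps '[0.003,0.25,0,0,0,-1.43,0.003,0.25,0,0,0,-1.43]'

```text
time_s: 11.1
eef_pos: [468.4, -1.5, 42.4]
tcp_rot: [1.0, -0.027, 0.001, -0.001]
wrist_force: [-0.1, 3.6, 4.2]
gripper_width: 15.4
finger_force: 20.0
```

Request:
send_rows --steps '[0.003,0.25,0,0,0,-1.43,0.003,0.25,0,0,0,-1.43]'

```text
time_s: 11.27
eef_pos: [468.3, -4.0, 42.4]
tcp_rot: [1.0, -0.015, 0.001, -0.0]
wrist_force: [-0.5, 3.1, 6.1]
gripper_width: 15.4
finger_force: 20.0
```

Request:
send_rows --steps '[0.003,0.25,0,0,0,-1.43,0.003,0.25,0,0,0,-1.43]'

```text
time_s: 11.43
eef_pos: [468.3, -6.5, 42.4]
tcp_rot: [1.0, -0.002, 0.001, -0.0]
wrist_force: [-1.1, 2.5, 6.0]
gripper_width: 15.4
finger_force: 20.0
```

Request:
send_rows --steps '[0.003,0.25,0,0,0,-1.43,0.003,0.25,0,0,0,-1.43]'

```text
time_s: 11.6
eef_pos: [468.3, -9.0, 42.4]
tcp_rot: [1.0, 0.01, 0.001, -0.0]
wrist_force: [-0.7, 2.4, 5.8]
gripper_width: 15.8
finger_force: 20.0
```

Request:
send_rows --steps '[0.002,0.2,0,0,0,-1.15,0.002,0.2,0,0,0,-1.15]'

```text
time_s: 11.77
eef_pos: [468.3, -11.0, 42.4]
tcp_rot: [1.0, 0.02, 0.001, -0.0]
wrist_force: [-1.0, 3.0, 6.1]
gripper_width: 15.3
finger_force: 20.0
```

Request:
send_rows --steps '[0.002,0.2,0,0,0,-1.15,0.002,0.2,0,0,0,-1.15]'

```text
time_s: 11.93
eef_pos: [468.4, -13.0, 42.4]
tcp_rot: [1.0, 0.03, 0.001, -0.0]
wrist_force: [-0.5, 2.9, 5.8]
gripper_width: 15.8
finger_force: 20.0
```

Request:
send_rows --steps '[0.002,0.2,0,0,0,-1.15,0.002,0.2,0,0,0,-1.15]'

```text
time_s: 12.1
eef_pos: [468.5, -14.9, 42.4]
tcp_rot: [0.999, 0.04, 0.001, -0.0]
wrist_force: [-1.5, 4.0, 6.7]
gripper_width: 15.8
finger_force: 20.0
```

Request:
send_rows --steps '[0.002,0.2,0,0,0,-1.15,0.002,0.2,0,0,0,-1.15]'

```text
time_s: 12.27
eef_pos: [468.7, -16.9, 42.3]
tcp_rot: [0.999, 0.05, 0.001, -0.001]
wrist_force: [-1.9, 3.4, 6.7]
gripper_width: 15.8
finger_force: 20.0
```

Request:
send_rows --steps '[0.002,0.2,0,0,0,-1.15,0.002,0.2,0,0,0,-1.15]'

```text
time_s: 12.43
eef_pos: [468.9, -19.0, 42.4]
tcp_rot: [0.998, 0.06, 0.001, -0.0]
wrist_force: [-0.8, 2.7, 6.1]
gripper_width: 15.4
finger_force: 20.0
```

Request:
send_rows --steps '[0.002,0.2,0,0,0,-1.15,0.002,0.2,0,0,0,-1.15]'

```text
time_s: 12.6
eef_pos: [469.2, -21.1, 42.4]
tcp_rot: [0.998, 0.07, 0.001, -0.0]
wrist_force: [-0.3, 2.1, 7.0]
gripper_width: 15.5
finger_force: 20.0
```

Request:
send_rows --steps '[0.002,0.2,0,0,0,-1.15,0.002,0.2,0,0,0,-1.15]'

```text
time_s: 12.77
eef_pos: [469.5, -23.2, 42.4]
tcp_rot: [0.997, 0.08, 0.001, -0.0]
wrist_force: [-0.7, 1.8, 5.0]
gripper_width: 16.0
finger_force: 20.0
```

Request:
send_rows --steps '[0.002,0.2,0,0,0,-1.15,0.002,0.2,0,0,0,-1.15]'

```text
time_s: 12.93
eef_pos: [469.9, -25.1, 42.4]
tcp_rot: [0.996, 0.09, 0.001, -0.0]
wrist_force: [-0.0, 1.6, 5.5]
gripper_width: 15.5
finger_force: 20.0
```

Request:
send_rows --steps '[0.002,0.2,0,0,0,-1.15,0.002,0.2,0,0,0,-1.15]'

```text
time_s: 13.1
eef_pos: [470.3, -27.1, 42.4]
tcp_rot: [0.995, 0.1, 0.001, -0.0]
wrist_force: [0.3, 2.3, 6.2]
gripper_width: 15.4
finger_force: 20.0
```

Request:
send_rows --steps '[0.002,0.2,0,0,0,-1.15,0.002,0.2,0,0,0,-1.15]'

```text
time_s: 13.27
eef_pos: [470.6, -28.5, 42.4]
tcp_rot: [0.994, 0.11, 0.001, -0.001]
wrist_force: [-1.1, 5.4, 6.8]
gripper_width: 15.7
finger_force: 20.0
```

Request:
send_rows --steps '[0.002,0.2,0,0,0,-1.15,0.002,0.2,0,0,0,-1.15]'

```text
time_s: 13.43
eef_pos: [470.9, -30.2, 42.3]
tcp_rot: [0.993, 0.12, 0.001, -0.001]
wrist_force: [-1.3, 5.8, 6.5]
gripper_width: 15.5
finger_force: 20.0
```

Request:
send_rows --steps '[0.002,0.2,0,0,0,-1.15,0.002,0.2,0,0,0,-1.15]'

```text
time_s: 13.6
eef_pos: [471.5, -32.3, 42.4]
tcp_rot: [0.991, 0.13, 0.001, -0.001]
wrist_force: [-1.4, 5.8, 7.3]
gripper_width: 15.5
finger_force: 20.0
```

Request:
send_rows --steps '[0.002,0.2,0,0,0,-1.15,0.002,0.2,0,0,0,-1.15]'

```text
time_s: 13.77
eef_pos: [472.0, -34.4, 42.3]
tcp_rot: [0.99, 0.14, 0.001, -0.001]
wrist_force: [-2.0, 4.8, 7.0]
gripper_width: 15.6
finger_force: 20.0
```

Request:
send_rows --steps '[0.002,0.2,0,0,0,-1.15,0.002,0.2,0,0,0,-1.15]'

```text
time_s: 13.93
eef_pos: [472.6, -36.4, 42.4]
tcp_rot: [0.989, 0.15, 0.001, -0.0]
wrist_force: [-1.5, 4.3, 7.0]
gripper_width: 15.4
finger_force: 20.0
```

```bash
python3 - <<'E'
from h import *
np.set_printoptions(precision=2,suppress=True)
s=robot.get_state();print(s['eef_pos'],s['wrist_force'],s['moment'],s['joint_efforts'],s['gripper_width'],s['finger_force'],s['time_s'])
p=s['eef_pos'][:2]-[568,-8];print(np.hypot(*p),np.degrees(np.arctan2(p[1],p[0]))%360)
for i in range(4):
    robot.camera('scene'); s=robot.get_state(); print(s['wrist_force'],s['moment'])
E
```

```text
[472.61 -36.43  42.37] [-1.51  4.33  7.  ] [ 0.54  0.37 -0.09] [ -1.63 -38.55 -41.61  -1.    -0.64  -0.47] 15.443122723491689 20.000376988900825 13.9333
99.53724124736624 196.59480931310935
[-1.32  3.22  6.79] [ 0.59  0.26 -0.04]
[-1.1   2.99  7.24] [ 0.57  0.35 -0.01]
[-1.48  3.46  6.61] [ 0.55  0.3  -0.03]
[-1.82  3.88  6.27] [ 0.58  0.34 -0.01]
```

Request:
send_rows --steps '[0.002,0.2,0,0,0,-1.15,0.002,0.2,0,0,0,-1.15]'

```text
time_s: 14.3
eef_pos: [473.3, -38.5, 42.4]
tcp_rot: [0.987, 0.16, 0.001, -0.0]
wrist_force: [-0.3, 2.6, 5.4]
gripper_width: 15.5
finger_force: 20.0
```

Request:
send_rows --steps '[0.002,0.2,0,0,0,-1.15,0.002,0.2,0,0,0,-1.15]'

```text
time_s: 14.47
eef_pos: [473.9, -40.5, 42.4]
tcp_rot: [0.985, 0.17, 0.001, -0.0]
wrist_force: [-0.2, 2.3, 6.3]
gripper_width: 15.6
finger_force: 20.0
```

Request:
send_rows --steps '[0.002,0.2,0,0,0,-1.15,0.002,0.2,0,0,0,-1.15]'

```text
time_s: 14.63
eef_pos: [474.6, -42.3, 42.4]
tcp_rot: [0.984, 0.18, 0.001, -0.0]
wrist_force: [-0.7, 2.5, 5.9]
gripper_width: 15.1
finger_force: 20.0
```

Request:
send_rows --steps '[0.002,0.2,0,0,0,-1.15,0.002,0.2,0,0,0,-1.15]'

```text
time_s: 14.8
eef_pos: [475.4, -44.3, 42.4]
tcp_rot: [0.982, 0.19, 0.001, -0.0]
wrist_force: [-0.2, 1.8, 6.7]
gripper_width: 15.2
finger_force: 20.0
```

Request:
send_rows --steps '[0.002,0.2,0,0,0,-1.15,0.002,0.2,0,0,0,-1.15]'

```text
time_s: 14.97
eef_pos: [476.2, -46.1, 42.4]
tcp_rot: [0.98, 0.199, 0.001, -0.0]
wrist_force: [-1.3, 2.8, 6.8]
gripper_width: 15.5
finger_force: 20.0
```

Request:
send_rows --steps '[0.002,0.2,0,0,0,-1.15,0.002,0.2,0,0,0,-1.15]'

```text
time_s: 15.13
eef_pos: [476.7, -47.4, 42.3]
tcp_rot: [0.978, 0.209, 0.001, -0.001]
wrist_force: [-1.6, 6.6, 7.8]
gripper_width: 15.3
finger_force: 20.0
```

Request:
send_rows --steps '[0.002,0.2,0,0,0,-1.15,0.002,0.2,0,0,0,-1.15]'

```text
time_s: 15.3
eef_pos: [477.4, -49.0, 42.3]
tcp_rot: [0.976, 0.219, 0.0, -0.001]
wrist_force: [-3.0, 6.1, 8.6]
gripper_width: 15.6
finger_force: 20.0
```

Request:
send_rows --steps '[0.002,0.2,0,0,0,-1.15,0.002,0.2,0,0,0,-1.15]'

```text
time_s: 15.47
eef_pos: [478.4, -51.1, 42.3]
tcp_rot: [0.973, 0.229, 0.0, -0.001]
wrist_force: [-1.1, 4.4, 7.0]
gripper_width: 15.6
finger_force: 20.0
```

Request:
send_rows --steps '[0.002,0.2,0,0,0,-1.15,0.004,0.4,0,0,0,-2.3,0.02,0.6,0,0,0,-3.45,0.02,0.6,0,0,0,-3.45]'

```text
time_s: 15.8
eef_pos: [481.4, -56.7, 42.4]
tcp_rot: [0.966, 0.258, 0.001, -0.0]
wrist_force: [-1.0, 3.0, 7.5]
gripper_width: 15.3
finger_force: 20.0
```

Request:
send_rows --steps '[0.002,0.2,0,0,0,-1.15,0.002,0.2,0,0,0,-1.15]'

```text
time_s: 15.97
eef_pos: [482.4, -58.5, 42.3]
tcp_rot: [0.963, 0.268, 0.001, -0.0]
wrist_force: [-0.5, 2.3, 5.1]
gripper_width: 15.5
finger_force: 20.0
```

Request:
send_rows --steps '[0.002,0.2,0,0,0,-1.15,0.002,0.2,0,0,0,-1.15]'

```text
time_s: 16.13
eef_pos: [483.5, -60.2, 42.4]
tcp_rot: [0.961, 0.277, 0.001, -0.0]
wrist_force: [-0.8, 3.5, 6.7]
gripper_width: 15.4
finger_force: 20.0
```

Request:
send_rows --steps '[0.002,0.2,0,0,0,-1.15,0.002,0.2,0,0,0,-1.15]'

```text
time_s: 16.3
eef_pos: [484.6, -61.9, 42.4]
tcp_rot: [0.958, 0.287, 0.001, -0.0]
wrist_force: [-0.4, 3.0, 6.6]
gripper_width: 15.5
finger_force: 20.0
```

Request:
send_rows --steps '[0.002,0.2,0,0,0,-1.15,0.002,0.2,0,0,0,-1.15]'

```text
time_s: 16.47
eef_pos: [485.7, -63.6, 42.4]
tcp_rot: [0.955, 0.297, 0.001, -0.0]
wrist_force: [-0.9, 3.2, 6.6]
gripper_width: 15.8
finger_force: 20.0
```

Request:
send_rows --steps '[0.002,0.2,0,0,0,-1.15,0.002,0.2,0,0,0,-1.15]'

```text
time_s: 16.63
eef_pos: [486.5, -64.7, 42.3]
tcp_rot: [0.952, 0.306, 0.0, -0.001]
wrist_force: [-4.3, 5.9, 9.7]
gripper_width: 15.5
finger_force: 20.0
```

Request:
send_rows --steps '[0.002,0.2,0,0,0,-1.15,0.002,0.2,0,0,0,-1.15]'

```text
time_s: 16.8
eef_pos: [487.5, -66.1, 42.3]
tcp_rot: [0.949, 0.316, 0.0, -0.001]
wrist_force: [-3.6, 6.4, 9.8]
gripper_width: 15.6
finger_force: 20.0
```

```bash
python3 - <<'E'
from h import *
np.set_printoptions(precision=2,suppress=True)
s=robot.get_state()
p=s['eef_pos'][:2]-[568,-8];print(np.hypot(*p),np.degrees(np.arctan2(p[1],p[0]))%360,s['wrist_force'],s['moment'],s['qpos'])
y=Ro.from_quat(s['tcp_rot']).as_matrix()[:,1];print(np.degrees(np.arctan2(y[1],y[0]))%360-90)
E
```

```text
99.30013061807169 215.806348896338 [-3.64  6.42  9.84] [ 0.93  0.66 -0.11] [-0.24  0.    1.96  0.    1.18  0.69]
216.8147478689545
```

Request:
send_rows --steps '[0.002,0.2,0,0,0,-1.15,0.01,0.4,0,0,0,-2.3,0.02,0.6,0,0,0,-3.45,0.03,0.8,0,0,0,-4.6,0.05,1.0,0,0,0,-5.73,0.05,1.0,0,0,0,-5.73]'

```text
time_s: 17.3
eef_pos: [494.3, -74.4, 42.4]
tcp_rot: [0.932, 0.363, 0.001, -0.0]
wrist_force: [-2.0, 4.5, 6.8]
gripper_width: 15.7
finger_force: 20.0
```

Request:
send_rows --steps '[0.002,0.2,0,0,0,-1.15,0.002,0.2,0,0,0,-1.15]'

```text
time_s: 17.47
eef_pos: [495.7, -75.9, 42.4]
tcp_rot: [0.928, 0.372, 0.001, -0.0]
wrist_force: [-1.1, 2.8, 6.8]
gripper_width: 15.7
finger_force: 20.0
```

Request:
send_rows --steps '[0.002,0.2,0,0,0,-1.15,0.002,0.2,0,0,0,-1.15]'

```text
time_s: 17.63
eef_pos: [497.1, -77.4, 42.4]
tcp_rot: [0.924, 0.381, 0.001, -0.0]
wrist_force: [-0.9, 2.2, 6.2]
gripper_width: 15.6
finger_force: 20.0
```

Request:
send_rows --steps '[0.002,0.2,0,0,0,-1.15,0.002,0.2,0,0,0,-1.15]'

```text
time_s: 17.8
eef_pos: [498.5, -78.7, 42.4]
tcp_rot: [0.921, 0.391, 0.001, -0.0]
wrist_force: [-1.8, 4.6, 8.7]
gripper_width: 15.7
finger_force: 20.0
```

```bash
python3 - <<'E'
from h import *
np.set_printoptions(precision=2,suppress=True)
s=robot.get_state()
p=s['eef_pos'][:2]-[568,-8];print(np.hypot(*p),np.degrees(np.arctan2(p[1],p[0]))%360,s['wrist_force'])
E
```

```text
99.14788854628823 225.49549899968716 [-1.8   4.57  8.69]
```

Pull has started rising at 225.5°, as predicted for the fourth notch. I'll take one small step to confirm the click and then hold.

Request:
send_rows --steps '[0.002,0.15,0,0,0,-0.9,0.002,0.15,0,0,0,-0.9,0.002,0.15,0,0,0,-0.9,0.002,0.15,0,0,0,-0.9]'

```text
time_s: 18.13
eef_pos: [499.2, -79.4, 42.3]
tcp_rot: [0.918, 0.397, 0.0, -0.001]
wrist_force: [-3.2, 4.9, 9.0]
gripper_width: 15.5
finger_force: 20.0
```

```bash
python3 - <<'E'
from h import *
np.set_printoptions(precision=2,suppress=True)
cover();s=robot.get_state()
p=s['eef_pos'][:2]-[568,-8];print(np.hypot(*p),np.degrees(np.arctan2(p[1],p[0]))%360,s['wrist_force'],s['gripper_width'],s['finger_force'],s['time_s'],s['qd'])
E
```

```text
cover angle 1.5666593189624134 x0 -2.4478362018883755 2445
99.15311512328597 226.06546241770948 [-3.07  4.91  9.51] 15.491442920161674 20.001111542223953 18.1833 [ 0. -0.  0.  0.  0. -0.]
```

Four clicks are felt, at 191.6, 202.8, 214.3 and 225.5°. The hold is steady and the cover is upright, so I'm handing in.

```bash
python3 -c "
from rig import robot
print(robot.sign_off())"
```

```text
the job is handed in; nothing more can be done
None
```

The cover is standing upright by itself (about 1.57 rad), and the gripper is holding the lever still at its fourth click, ready for you to nip up the lock screw. I handed the job in at about 18 s of robot time; the sign-off returned no verdict.

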